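# Check a test kiln's heat with a probe held in its port

### The job

Take a check reading on the small bench kiln: push the mushroom stop button on its control box down until it latches, which drops the heating, then turn the button clockwise until it springs up again and let it go, which wakes the display with the heat still off. Then draw the probe up out of its stand and lower its rod through the port in the kiln's lid without ever touching the kiln with the probe. Finish while still holding the probe there, still and upright, centred in the port with its collar about 1 cm above the port's rim, and leave the other things on the bench where they are.

Things in the scene. Friction and masses are not known exactly. Their poses are not given: they have to be found in the camera images.
- kiln: Fixed bench test kiln: square metal and firebrick box 210 x 210 mm, lid top 164 mm high, hollow chamber with its floor 50 mm above the bench. Origin on the bench under the port's axis, x from its front to its back. Lid handle reaches 137 mm in front of the origin. Control box on its right: 124 (x) x 106 (y) mm, 125 mm high, centre at y = -172 mm.
- port_mouth (a point): Centre of the mouth of the guide port, 172 mm above the bench: an upright white ceramic tube standing 8 mm above the middle of the lid in a steel flange, bore 28 mm, 41 mm long, open into the chamber below.
- stop_push (a joint): Travel of the mushroom stop button in m: 0 up, 0.007 fully down. Takes about 7 N, then snaps down past half way and latches by itself. Turned by 0.45 rad or more it springs up with a few newtons as soon as nothing holds it down.
- stop_twist (a joint): Turn of the mushroom head in rad, clockwise seen from above: 0 = rest, stop at 0.8. Takes up to about 0.13 N m; it turns back to 0 by itself within about 1.5 s when let go.
- stop_top (a point): Centre of the top face of the mushroom stop button: a plain black upright disc, 40 mm across, 20 mm thick, on top of the control box. Up, its top is 167 mm above the bench; latched, 160 mm. Below the head is only a 39 mm wide collar, 14 mm high, on the box's flat top (125 mm above the bench).
- probe: Hand-held probe, loose, about 0.14 kg: straight steel rod 9 mm thick, pointing down, block handle on top. Origin at the rod's tip, z up along the rod. Collar (disc 24 mm across, 6 mm thick) with its underside 90 mm above the tip. Grey square handle 28 x 28 mm from 106 to 171 mm above the tip, faces square to the probe's x and y; cap to 175 mm.
- probe_tip (a point): Lower end of the probe's rod, on its axis.
- probe_collar (a point): Centre of the underside of the probe's collar, on the rod's axis, 90 mm above the tip.
- stand_top (a point): Centre of the top of the probe's fixed storage stand, 105 mm above the bench: upright tube 25 mm outside, bore 15 mm, on a round foot 96 mm across. The probe starts upright in it, collar resting on its top, tip 15 mm above the bench; lift it 90 mm to come free. The stand is on the left or on the right of the kiln.
- probe_stand: The same stand; origin at the centre of its underside.
- slip_trailer: bystander: terracotta-coloured rubber squeeze bulb with a pale nozzle, 58 mm across, 110 mm tall; origin at the centre of its underside
- pot_a: bystander: squat screw-lid pigment pot, 60 mm across, 62 mm tall; origin at the centre of its underside
- pot_c: bystander: squat screw-lid pigment pot, 64 mm across, 70 mm tall; origin at the centre of its underside
- tub_e: bystander: empty pale plastic tub, 109 mm across the rim, 58 mm tall; origin at the centre of its underside
Mind the look-alikes: they are no part of the job. Leave any purple look-alike of the probe alone.

How it is judged:
By the outcome, as a careful person would: the job done as asked, in the order asked, and still so for the second after the job is handed in, while the arm keeps its last pose, push and grip.
It also fails if it takes over 61 s, if anything falls off the work surface, if the arm or the gripper's body presses on something with over 40 N, if the wrist force passes 120 N, or if a joint passes its speed limit or range.

### The arm

A 6-joint arm with a two-finger parallel gripper is mounted at the origin on the work surface; the furniture and walls round the work are solid. World frame = base frame: x ahead of the robot, y to its left, z up, the work surface at z = 0. Lengths are in m, angles in rad, forces in N, time in s.
With the tool pointing down it reaches from about 0.25 to 0.725 m from the base axis. Payload 9.7 kg.
Tool frame: the origin (TCP) lies midway between the tips of the shut fingers; the grasp point (between the pads) lies 19 mm behind it; y points along the fingers, x is the direction in which the jaws open and shut, and the axes are right-handed (so a half turn about y gives the same grasp; the last joint's range is limited). The gripper opens to 85 mm and grips with 20 to 120 N. Pads are 22 mm wide; open, the fingers measure 114 mm over their backs; the gripper's body (76 mm by 85 mm) begins 54 mm behind the grasp point. The pads swing forward as they close: fully open they stand 13 mm farther back than shut.
Start: joints at [1.19, 0.087, 0.176, 1.66, 0, 1.571], TCP at [0.204, 0.511, 0.231] pointing down, gripper open.
Joint ranges: [-3.13, 3.13], [-0.85, 1.81], [-1.15, 1.24], [-2.2, 2.28], [-1.44, 1.52], [-3.14, 3.14]. Speed limits (rad/s): [2.22, 2.22, 2.57, 3.14, 3.14, 3.14].

### API

Orientations are given as a rotation vector (axis times angle).
In Python, from plant import arm, vision, order gives the robot as it stands.
- The arm moves only by the shell command python3 -m creep 'ROWS' [FORCE]. ROWS is a JSON object of lists of equal length, an entry for each row: "fingers": the finger opening in m, from 0 to 0.0854; "slide": the shift along the tool's x, y, z in m, a list of three; "twist": the turn about the tool's y in rad. In form: {"fingers": [fingers, ...], "slide": [[dx, dy, dz], ...], "twist": [twist, ...]}. A call has 1 to 10 rows; each row shifts and turns the commanded pose from where the row before left it, along the tool's axes as they then stand; what a row does not reach is not made up. A row lasts 1/10 s, in which the tool goes at most 50 mm and 8.59 degrees, less where a joint would pass 70% of its speed; a pose out of reach is approached as far as the arm can. A call with a gripper value outside its range is refused whole. The fingers move at their own pace and stop on an object; FORCE is the grip in N (left out, the last holds). Time passes only in rows, so rows that do not move let the fingers close. It gives the time, the measured TCP pose, the force and the opening at its end, in the units of the state.
- arm.get_state(): the state, without advancing time (a new reading comes with each control period).
- vision.grab_frame(name): name is "side" or "top" or "wrist"; returns (picture, depth): 420x560x3 uint8, red, green, blue; 420x560 float32, m along the optical axis (not along the pixel's ray), 0 where there is no reading.
- vision.camera_model(name): a dict with "fx", "fy", "cx", "cy" (pixels), "k1" (the pictures are not rectified: a ray, as slopes to the right and down, at radius r is drawn at 1 + k1 r^2 times it, then the intrinsics apply), "R" (3x3) and "t" (3): a world point X has camera coordinates R X + t; the wrist camera has in their place "mount" (4x4, takes a point from camera to tool coordinates, whose origin is the TCP and whose axes are the tool frame's). Camera axes: x right, y down, z forward; pixel columns grow to the right and rows downward; lengths in m; the calibration is good to about 2 mm. A picture is of the moment at which its call begins: read the wrist's pose just before it. camera_model takes no time and is no camera call.
- order.finish_job(): hands the job in, once; it reports no verdict.
The state is a dict: "time": time; "joint_pos": joint angles; "qvel": joint speeds; "effort": joint torques, N m; "tool_pos": TCP position; "orientation": TCP orientation; "force": force on the tool from outside, world axes, zero at the start; "torque": the same for the moment, N m; "finger_gap": opening from 0.0 (shut) to 1.0 (fully open).
Only numpy, scipy, OpenCV 4.12 (cv2) and the standard library are available. Lean on these libraries where they do the work, as an engineer would, in place of code of your own. Each camera call takes 0.05 s, during which the arm holds its last target. There are 200 camera calls.

## Working session

There is one attempt and no reset: what is moved stays moved. The work goes in short steps, Python scripts to look and compute and a shell command to move; the robot and the scene stay as the last step left them, time stands still between calls to the robot, and variables do not carry over. Pictures are saved under pics/ and viewed, about 8 in all and at most 12, crops included, and the job is handed in when it is done.

```bash
mkdir -p pics; ls
cat > h.py <<'E'
import numpy as np, cv2
from plant import arm, vision, order
from scipy.spatial.transform import Rotation as Ro
def cam(n,st=None):
    m=vision.camera_model(n)
    if 'mount' in m:
        T=np.eye(4);T[:3,:3]=Ro.from_rotvec(st['orientation']).as_matrix();T[:3,3]=st['tool_pos']
        W=T@np.array(m['mount']);R=W[:3,:3].T;t=-R@W[:3,3]
    else:R=np.array(m['R']);t=np.array(m['t'])
    return m,R,t
def shot(n,f=None):
    st=arm.get_state();p,d=vision.grab_frame(n)
    if f: cv2.imwrite('pics/'+f+'.png',p[:,:,::-1]); np.savez('pics/'+f,p=p,d=d,pos=st['tool_pos'],ori=st['orientation'])
    return p,d,st
def load(f):
    z=np.load('pics/'+f+'.npz');return z['p'],z['d'],{'tool_pos':z['pos'],'orientation':z['ori']}
def ray(n,uv,st=None):
    m,R,t=cam(n,st);a=np.array([(uv[0]-m['cx'])/m['fx'],(uv[1]-m['cy'])/m['fy']]);b=a.copy()
    for _ in range(20): b=a/(1+m['k1']*(b@b))
    return -R.T@t, R.T@np.array([b[0],b[1],1])
def atz(n,uv,z,st=None):
    o,d=ray(n,uv,st);return o+d*(z-o[2])/d[2]
def atd(n,uv,dep,st=None):
    o,d=ray(n,uv,st);return o+d*dep
def proj(n,X,st=None):
    m,R,t=cam(n,st);c=R@np.array(X)+t;s=c[:2]/c[2];s=s*(1+m['k1']*(s@s));return np.array([s[0]*m['fx']+m['cx'],s[1]*m['fy']+m['cy']])
E
python3 - <<'E'
from h import *
s=arm.get_state();print(s)
for n in('side','top'):
    shot(n,n+'1');print(vision.camera_model(n))
print(vision.camera_model('wrist'))
print(Ro.from_rotvec(s['orientation']).as_matrix().round(3))
E
```

```text
pics
{'time': 0.0, 'joint_pos': array([1.19000751e+00, 8.74978921e-02, 1.75145005e-01, 1.65979126e+00,
       4.20236885e-06, 1.57080731e+00]), 'qvel': array([-5.88302641e-04,  1.05053462e-03,  2.70723430e-04, -8.37729216e-04,
        3.92936218e-04,  5.69304519e-05]), 'effort': array([-9.34901109e-04, -5.20388210e+01,  4.64804220e+01,  1.62049709e-02,
       -6.72102647e-05, -1.05508511e-05]), 'tool_pos': array([0.20432656, 0.51040152, 0.23056785]), 'orientation': array([-1.36639571, -0.92346058,  0.92530527]), 'force': array([-0.00532074,  0.01859518,  0.43295974]), 'torque': array([-0.02613329,  0.00744788,  0.00985468]), 'finger_gap': 0.9950399649267411}
{'fx': 396.43013669801593, 'fy': 396.43013669801593, 'cx': 283.0576208705629, 'cy': 207.9616035674024, 'k1': -0.10441770003968244, 'R': array([[-0.98524007, -0.16980809,  0.02161539],
       [-0.1164053 ,  0.57204064, -0.81192322],
       [ 0.12550625, -0.80245543, -0.58336392]]), 't': array([0.48561302, 0.15159611, 1.26457063])}
{'fx': 418.1106441375339, 'fy': 418.1106441375339, 'cx': 270.77965180368756, 'cy': 208.66515409230578, 'k1': -0.055082638808196215, 'R': array([[-0.02328632, -0.99963457, -0.01372879],
       [-0.99683126,  0.02426142, -0.07575507],
       [ 0.07606047,  0.01192123, -0.99703194]]), 't': array([0.04645113, 0.49801699, 1.28862595])}
{'fx': 356.4032851553411, 'fy': 356.4032851553411, 'cx': 288.6108036267619, 'cy': 205.85618066132415, 'k1': -0.03358653742114436, 'mount': array([[ 9.99999450e-01, -9.69984635e-04, -3.99561132e-04,
        -2.49650502e-04],
       [ 7.53547821e-05, -3.13476051e-01,  9.49596103e-01,
        -1.41748802e-01],
       [-1.04634648e-03, -9.49595611e-01, -3.13475806e-01,
         8.09764944e-02],
       [ 0.00000000e+00,  0.00000000e+00,  0.00000000e+00,
         1.00000000e+00]])}
[[ 0.372 -0.001 -0.928]
 [ 0.928 -0.001  0.372]
 [-0.001 -1.     0.   ]]
```

View pics/top1.png

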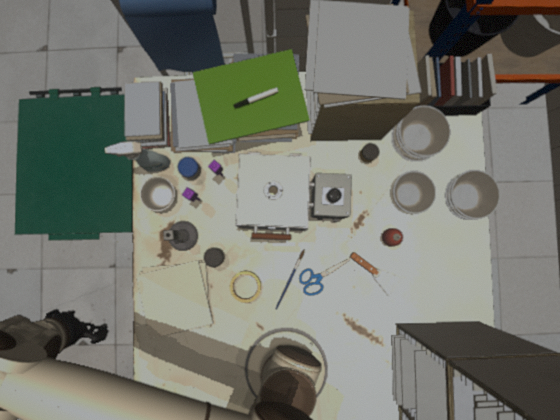

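View pics/side1.png

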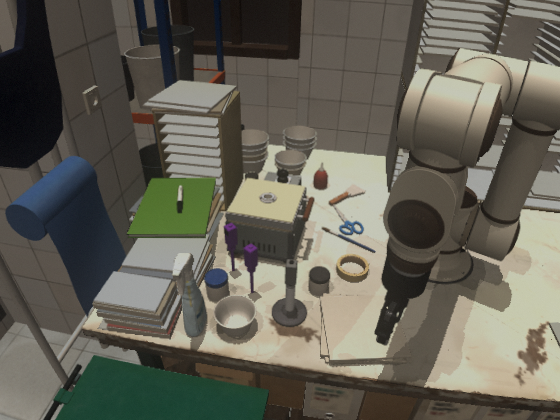

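Top picture: the kiln's port is near (272,190) and the button on its control box near (334,195). The grey probe in its round-footed stand is at (180,235) in top and (290,285) in side. Look-alikes for the probe are the purple ones at top (190,195) and (216,168). Look-alikes for the button are the dark pots at (369,152) and (214,257). I choose the grey probe and the disc on the box, and will check both in one crop.

Run:
```python
from h import *
p,d,_=load('top1')
a=cv2.resize(p[150:270,150:360],None,fx=3.8,fy=3.8,interpolation=cv2.INTER_CUBIC)
cv2.imwrite('pics/crop1.png',a[:,:,::-1])
p2,d2,_=load('side1')
for n,uv,z in(('top',(272,190),.172),('top',(334,195),.167),('top',(182,236),.19)):
    print(uv,atz(n,uv,z),atd(n,uv,d[uv[1],uv[0]]))
```

```text
(272, 190) [0.53910072 0.02816476 0.172     ] [0.55421314 0.02915807 0.04737464]
(334, 195) [ 0.52149753 -0.14367879  0.167     ] [ 0.52128563 -0.14339622  0.16900834]
(182, 236) [0.41728021 0.27572067 0.19      ] [0.41917306 0.30306264 0.0693173 ]
```

View pics/crop1.png

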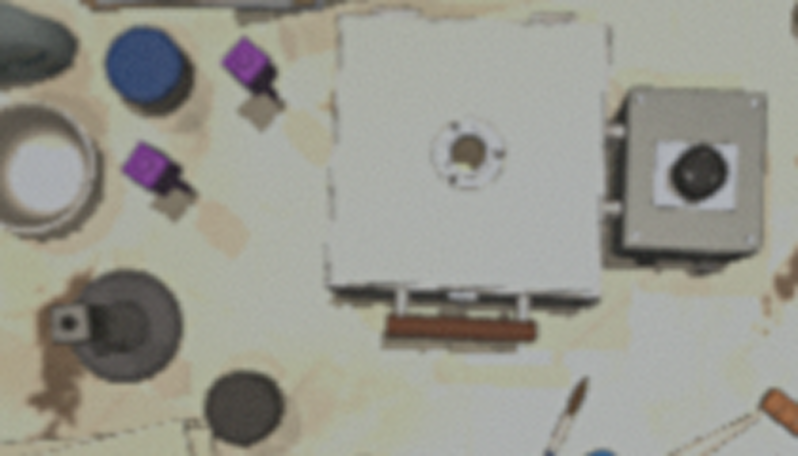

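The crop confirms the choices. The grey square handle is at crop (71,323), i.e. top (168.7,235), with its stand foot at (183,235.5). The button disc is at (698,172), i.e. (333.7,195.3), and the port bore at (469,152), i.e. (273.4,190). I'll raise, turn the jaws to world x, and compute the positions.

```bash
python3 - <<'E'
from h import *
for uv,z in(((333.7,195.3),.167),((273.4,190),.172),((168.7,235),.19),((183.2,235.5),.01),((239.5,154.7),.164),((236.8,225.8),.164),((310,157.4),.164),((307,226),.164)):
    print(uv,atz('top',uv,z).round(4))
E
python3 -m creep '{"fingers":[0,0,0,0,0,0,0,0,0,0],"slide":[[0,-0.05,0],[0,-0.04,0],[0,0,0],[0,0,0],[0,0,0],[0,0,0],[0,0,0],[0,0,0],[0,0,0],[0,0,0]],"twist":[0,0,0.149,0.149,0.149,0.149,0.149,0.149,0.149,0.149]}' 40
```

```text
(333.7, 195.3) [ 0.5207 -0.1428  0.167 ]
(273.4, 190) [0.539  0.0243 0.172 ]
(168.7, 235) [0.4208 0.3122 0.19  ]
(183.2, 235.5) [0.4216 0.3127 0.01  ]
(239.5, 154.7) [0.6424 0.1173 0.164 ]
(236.8, 225.8) [0.4425 0.1283 0.164 ]
(310, 157.4) [ 0.6295 -0.0806  0.164 ]
(307, 226) [ 0.4374 -0.0663  0.164 ]
time: 1.1
tool_pos: [0.2044, 0.5105, 0.3208]
orientation: [-1.572, 0.007, -0.006]
force: [-1.1, 0.3, -0.7]
finger_gap: 0.001
```

```bash
python3 -m creep '{"fingers":[0,0,0,0,0,0,0],"slide":[[0.036,0,-0.033],[0.036,0,-0.033],[0.036,0,-0.033],[0.036,0,-0.033],[0.036,0,-0.033],[0.036,0,-0.033],[0,0,0]],"twist":[0,0,0,0,0,0,0]}'
python3 - <<'E'
from h import *
shot('wrist','w_probe')
E
python3 -m creep '{"fingers":[0,0,0,0,0,0,0,0,0,0],"slide":[[0.01,0,-0.046],[0.01,0,-0.046],[0.01,0,-0.046],[0.01,0,-0.046],[0.01,0,-0.046],[0.01,0,-0.046],[0.01,0,-0.046],[0.01,0,-0.046],[0.01,0,-0.045],[0.01,0,-0.041]],"twist":[0,0,0,0,0,0,0,0,0,0]}'
python3 -m creep '{"fingers":[0,0],"slide":[[0,0,0],[0,0,0]],"twist":[0,0]}'
python3 - <<'E'
from h import *
p,d,st=shot('wrist','w_btn')
q,_,_=load('w_probe')
cv2.imwrite('pics/both.png',np.vstack([q,p])[:,:,::-1]); 
a=np.hstack([q[:,80:500],p[:,80:500]]); cv2.imwrite('pics/both.png',cv2.resize(a,(800,400))[:,:,::-1])
E
```

```text
time: 1.8
tool_pos: [0.4233, 0.3085, 0.3205]
orientation: [-1.572, 0.006, -0.006]
force: [-0.5, 1.1, -0.1]
finger_gap: 0.004
time: 2.85
tool_pos: [0.5193, -0.143, 0.3212]
orientation: [-1.571, 0.001, -0.001]
force: [1.7, 0.4, 1.1]
finger_gap: -0.003
time: 3.05
tool_pos: [0.5192, -0.1418, 0.3207]
orientation: [-1.57, 0.003, -0.001]
force: [-0.1, -0.4, 0.1]
finger_gap: 0.001
```

View pics/both.png

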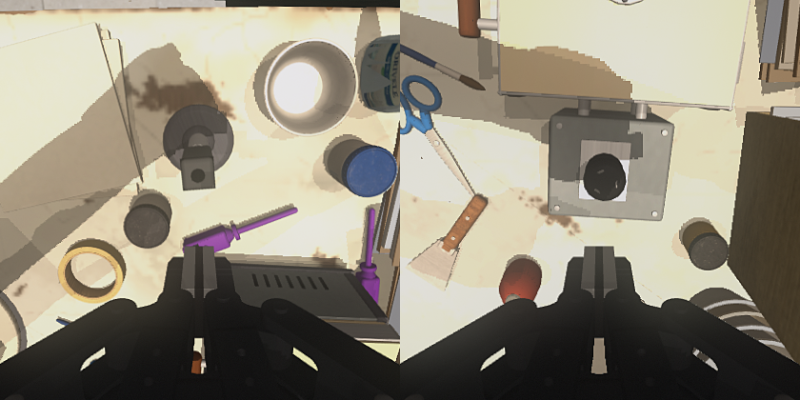

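Left half (over the stand): the grey handle's cap is at (199,177), and it stands nearly square to the image. Right half: the button head is at about (605,178) on the box. Next I refine both from the depth.

```bash
cat >> h.py <<'E'
def cloud(n,d,st,box,step=1):
    m,R,t=cam(n,st);u0,v0,u1,v1=box
    v,u=np.mgrid[v0:v1,u0:u1];v=v.ravel();u=u.ravel();z=d[v,u]
    s=cv2.undistortPoints(np.stack([u,v],1).astype(np.float64)[:,None],np.array([[m['fx'],0,m['cx']],[0,m['fy'],m['cy']],[0,0,1.]]),np.array([m['k1'],0,0,0.]))[:,0]
    X=np.c_[s*z[:,None],z];W=(X-t)@R
    return W[z>0]
def top(W,lo,hi):
    W=W[(W[:,2]>lo)&(W[:,2]<hi)]
    r=cv2.minAreaRect((W[:,:2]*1000).astype(np.float32));c=cv2.minEnclosingCircle((W[:,:2]*1000).astype(np.float32))
    print('n',len(W),'med',np.median(W,0).round(4),'mean',W.mean(0).round(4),'rect',np.round(r[0],1),np.round(r[1],1),round(r[2],1),'circ',c)
E
python3 - <<'E'
from h import *
p,d,st=load('w_btn'); W=cloud('wrist',d,st,(265,150,325,220)); print(np.histogram(W[:,2],bins=np.arange(.1,.2,.005))); top(W,.160,.175)
W=cloud('wrist',d,st,(220,100,380,240)); top(W,.119,.130)
p,d,st=load('w_probe');W=cloud('wrist',d,st,(260,150,320,210)); print(np.histogram(W[:,2],bins=np.arange(.1,.21,.005))); top(W,.184,.198)
p,d,st=load('top1');W=cloud('top',d,st,(322,183,346,207)); top(W,.160,.175)
W=cloud('top',d,st,(155,225,180,245)); top(W,.18,.2)
E
```

```text
(array([   0,    0,    0,    0, 1125, 1316,   93,   45,    0,    0,   37,
         55,  781,  728,    0,    0,    0,    0,    0]), array([0.1  , 0.105, 0.11 , 0.115, 0.12 , 0.125, 0.13 , 0.135, 0.14 ,
       0.145, 0.15 , 0.155, 0.16 , 0.165, 0.17 , 0.175, 0.18 , 0.185,
       0.19 , 0.195]))
n 1509 med [ 0.5231 -0.144   0.1649] mean [ 0.5233 -0.1442  0.1646] rect [ 523.4 -145.3] [38.9 38.5] 75.5 circ ((523.3988647460938, -145.34976196289062), 19.881616592407227)
n 11283 med [ 0.5318 -0.1365  0.1241] mean [ 0.5289 -0.1413  0.1241] rect [ 528.4 -146.3] [105.6 124.4] 86.0 circ ((528.54833984375, -146.02093505859375), 78.98530578613281)
(array([ 20,   6,   0,   0,   6,  26,  28,  27,  28,  31,  31,  31,  39,
        37,  35,  35, 689, 473,  15,   0,   0]), array([0.1  , 0.105, 0.11 , 0.115, 0.12 , 0.125, 0.13 , 0.135, 0.14 ,
       0.145, 0.15 , 0.155, 0.16 , 0.165, 0.17 , 0.175, 0.18 , 0.185,
       0.19 , 0.195, 0.2  , 0.205]))
n 861 med [0.4221 0.3172 0.1852] mean [0.422  0.3169 0.1857] rect [422.  316.6] [25.7 26.2] 4.3 circ ((421.8729553222656, 316.8355712890625), 16.495607376098633)
n 151 med [ 0.5243 -0.1441  0.1649] mean [ 0.5238 -0.1443  0.165 ] rect [ 523.2 -145.6] [36.8 36.7] 88.6 circ ((524.01806640625, -144.59945678710938), 19.487686157226562)
n 102 med [0.4223 0.3136 0.1843] mean [0.4222 0.3139 0.1847] rect [422.3 313.7] [28.1 29.2] 5.4 circ ((422.2962646484375, 314.12603759765625), 19.913589477539062)
```

```bash
python3 -m creep '{"fingers":[0,0,0,0,0,0],"slide":[[0.004,0.045,-0.003],[0,0.045,0],[0,0.04,0],[0,0.015,0],[0,0.005,0],[0,0,0]],"twist":[0,0,0,0,0,0]}'
python3 -m creep '{"fingers":[0,0,0,0,0],"slide":[[0,0.004,0],[0,0.003,0],[0,0.002,0],[0,0.002,0],[0,0,0]],"twist":[0,0,0,0,0]}'
```

```text
time: 3.7
tool_pos: [0.5231, -0.1438, 0.1717]
orientation: [-1.571, 0.0, -0.0]
force: [-0.4, -0.2, 0.9]
finger_gap: 0.004
time: 4.2
tool_pos: [0.5231, -0.1452, 0.1602]
orientation: [-1.571, 0.002, -0.002]
force: [0.3, -0.2, 0.3]
finger_gap: 0.0
```

```bash
python3 -m creep '{"fingers":[0,0,0],"slide":[[0,0.0015,0],[0,0.001,0],[0,0,0]],"twist":[0,0,0]}'
python3 -m creep '{"fingers":[0,0,0,0],"slide":[[0,-0.02,0],[0,-0.04,0],[0,-0.04,0],[0,0,0]],"twist":[0,0,0,0]}'
python3 - <<'E'
from h import *
p,d,st=shot('wrist','w_btn2');print(st['tool_pos']);W=cloud('wrist',d,st,(180,80,400,250))
W=W[np.hypot(W[:,0]-.523,W[:,1]+.145)<.024]
top(W,.150,.175)
E
```

```text
time: 4.5
tool_pos: [0.5234, -0.1452, 0.1597]
orientation: [-1.571, -0.0, -0.004]
force: [-2.9, 1.8, 13.2]
finger_gap: 0.004
time: 4.9
tool_pos: [0.5242, -0.1455, 0.2632]
orientation: [-1.573, -0.004, -0.007]
force: [-0.5, 0.3, 0.2]
finger_gap: -0.001
[ 0.52417685 -0.14551052  0.26322576]
n 2164 med [ 0.5235 -0.1434  0.158 ] mean [ 0.5235 -0.1436  0.1575] rect [ 523.5 -145.5] [39.  39.3] 7.5 circ ((523.5762939453125, -145.523681640625), 20.00367546081543)
```

```bash
python3 -m creep '{"fingers":[0.065,0.065,0.065,0.065,0.065,0.065,0.065,0.065],"slide":[[0,0,0],[0,0,0],[0,0,0],[0,0,0],[0,0.04,0],[0,0.04,0],[0,0.025,0],[0,0,0]],"twist":[0,0,0,0,0,0,0,0]}' 30
python3 -m creep '{"fingers":[0.065,0.065,0.065],"slide":[[0,0.012,0],[0,0.008,0],[0,0,0]],"twist":[0,0,0]}' 30
```

```text
time: 5.75
tool_pos: [0.5211, -0.1445, 0.1488]
orientation: [-1.569, 0.006, 0.003]
force: [-1.2, -0.3, 0.8]
finger_gap: 0.762
time: 6.05
tool_pos: [0.5231, -0.145, 0.1325]
orientation: [-1.571, 0.002, -0.001]
force: [-0.4, 1.9, -0.1]
finger_gap: 0.756
```

```bash
python3 -m creep '{"fingers":[0.03,0.03,0.03,0.03,0.03,0.03],"slide":[[0,0,0],[0,0,0],[0,0,0],[0,0,0],[0,0,0],[0,0,0]],"twist":[0,0,0,0,0,0]}' 30
python3 -m creep '{"fingers":[0.03,0.03,0.03,0.03,0.03,0.03,0.03],"slide":[[0,0,0],[0,0,0],[0,0,0],[0,0,0],[0,0,0],[0,0,0],[0,0,0]],"twist":[0.12,0.12,0.12,0.12,0.12,0.08,0]}' 30
python3 -c "
from h import *
s=arm.get_state();print(s['torque'],s['force'],s['joint_pos'])"
```

```text
time: 6.65
tool_pos: [0.5241, -0.1452, 0.134]
orientation: [-1.571, -0.001, -0.004]
force: [3.9, 1.1, 4.4]
finger_gap: 0.45
time: 7.35
tool_pos: [0.5245, -0.1453, 0.134]
orientation: [-1.503, 0.533, -0.539]
force: [6.1, -0.0, 4.7]
finger_gap: 0.451
[-0.11101961 -1.27461558  0.13304532] [ 6.05987216 -0.03753127  4.68492396] [-2.70352668e-01  5.43763265e-02 -4.62034956e-02  1.46641822e+00
  1.40596156e-04  1.98505356e+00]
```

```bash
python3 -m creep '{"fingers":[0.03,0.03,0.03,0.03],"slide":[[0,-0.003,0],[0,-0.003,0],[0,-0.001,0],[0,0,0]],"twist":[0,0,0,0]}'
python3 -m creep '{"fingers":[0.065,0.065,0.065,0.065,0.065,0.065,0.065,0.065],"slide":[[0,0,0],[0,0,0],[0,0,0],[0,-0.03,0],[0,-0.05,0],[0,-0.05,0],[0,-0.03,0],[0,0,0]],"twist":[0,0,0,0,0,0,0,0]}'
python3 - <<'E'
from h import *
p,d,st=shot('wrist','w_btn3');print(st['tool_pos'],st['joint_pos']);W=cloud('wrist',d,st,(150,50,420,300))
W=W[np.hypot(W[:,0]-.5235,W[:,1]+.145)<.024]
top(W,.150,.180)
E
```

```text
time: 7.75
tool_pos: [0.5245, -0.1453, 0.1406]
orientation: [-1.504, 0.531, -0.536]
force: [8.5, -1.1, -0.1]
finger_gap: 0.452
time: 8.55
tool_pos: [0.5238, -0.1453, 0.3044]
orientation: [-1.504, 0.529, -0.539]
force: [0.7, -0.5, 0.3]
finger_gap: 0.762
[ 0.52379694 -0.14527767  0.30444415] [-2.70508124e-01  1.06827950e-01  3.42077731e-01  1.79979987e+00
 -8.80042091e-05  1.98237013e+00]
n 1784 med [ 0.5253 -0.1435  0.1649] mean [ 0.5251 -0.1437  0.1642] rect [ 523.9 -145. ] [38.9 38.5] 50.0 circ ((523.8106689453125, -145.3140106201172), 19.85276222229004)
```

```bash
python3 -m creep '{"fingers":[0.065,0.065,0.065,0.065,0.065,0.065,0.065,0.065,0.065,0.065],"slide":[[0,0,0],[0,0,0],[0,0,0],[0,0,0],[0,0,0],[0.003,0,0.043],[0.004,0,0.043],[0.004,0,0.043],[0.004,0,0.043],[0,0,0]],"twist":[-0.136,-0.136,-0.136,-0.136,-0.136,0,0,0,0,0]}'
python3 - <<'E'
from h import *
shot('wrist','w_port')
E
python3 -m creep '{"fingers":[0.07,0.07,0.07,0.07,0.07,0.07,0.07,0.07,0.07],"slide":[[-0.017,0,0.041],[-0.017,0,0.041],[-0.017,0,0.041],[-0.017,0,0.041],[-0.017,0,0.041],[-0.017,0,0.041],[-0.015,0,0.041],[0,0,0],[0,0,0]],"twist":[0,0,0,0,0,0,0,0,0]}'
python3 - <<'E'
from h import *
p,d,st=shot('wrist','w_probe2');print(st['tool_pos'])
W=cloud('wrist',d,st,(150,50,420,330));W=W[np.hypot(W[:,0]-.422,W[:,1]-.3155)<.03]
top(W,.18,.2)
q,e,s2=load('w_port');W=cloud('wrist',e,s2,(150,50,420,330));W=W[np.hypot(W[:,0]-.539,W[:,1]-.0243)<.035]
top(W,.1675,.18);print(proj('wrist',[.539,.0243,.172],s2),proj('wrist',[.422,.3155,.19],st))
a=np.hstack([cv2.resize(q[60:310,180:380],(480,600),interpolation=2)[:, :400],np.zeros((600,0,3),np.uint8),cv2.resize(p[60:310,180:380],(480,600),interpolation=2)[:,:400]]);cv2.imwrite('pics/both2.png',a[:,:,::-1])
E
```

```text
time: 9.6
tool_pos: [0.5381, 0.031, 0.2977]
orientation: [-1.57, 0.0, 0.004]
force: [-0.7, -1.8, -0.4]
finger_gap: 0.761
time: 10.55
tool_pos: [0.4219, 0.3139, 0.2987]
orientation: [-1.572, 0.002, 0.0]
force: [1.0, -0.4, -0.1]
finger_gap: 0.82
[0.42185485 0.31392354 0.29866654]
n 1327 med [0.4221 0.3181 0.1847] mean [0.4219 0.3176 0.1849] rect [421.9 316.3] [28.4 28.5] 4.5 circ ((422.0921325683594, 316.27813720703125), 19.599443435668945)
n 1533 med [0.5397 0.0275 0.1687] mean [0.5399 0.0267 0.1693] rect [539.9  26.3] [51.1 52.3] 77.8 circ ((540.031982421875, 25.94550895690918), 26.353994369506836)
[291.03868658 204.59799536] [289.82533127 200.73076521]
```

View pics/both2.png

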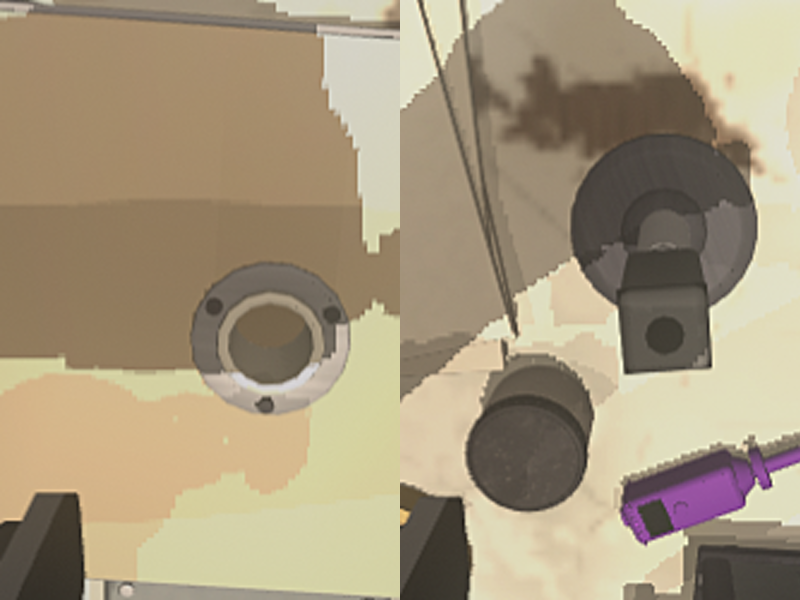

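Left half: the port bore is at crop (270,342), i.e. frame (292.5,202.5). Right half: the handle cap is at (664,335), i.e. frame (290,199.6), turned about 4.4° counter-clockwise. Now to grasp the probe.

```bash
python3 -c "
from h import *
_,_,s=load('w_port');print(atz('wrist',(292.5,202.5),.172,s))
_,_,s=load('w_probe2');print(atz('wrist',(290,199.6),.19,s))"
python3 -m creep '{"fingers":[0.07,0.07,0.07,0.07,0.07,0.07],"slide":[[0,0.045,0.002],[0,0.045,0],[0,0.04,0],[0,0.024,0],[0,0.009,0],[0,0,0]],"twist":[0,-0.077,0,0,0,0]}' 40
python3 -m creep '{"fingers":[0.015,0.015,0.015,0.015,0.015,0.015,0.015,0.015],"slide":[[0,0,0],[0,0,0],[0,0,0],[0,0,0],[0,0,0],[0,0,0],[0,0,0],[0,0,0]],"twist":[0,0,0,0,0,0,0,0]}' 40
```

```text
[0.54014512 0.02604168 0.172     ]
[0.42212922 0.31637229 0.19      ]
time: 11.2
tool_pos: [0.4222, 0.3147, 0.1361]
orientation: [-1.571, -0.056, 0.058]
force: [0.2, -0.2, -0.0]
finger_gap: 0.82
time: 12.0
tool_pos: [0.4226, 0.3165, 0.1382]
orientation: [-1.569, -0.061, 0.057]
force: [0.5, -1.2, 5.8]
finger_gap: 0.326
```

```bash
python3 -m creep '{"fingers":[0.015,0.015,0.015,0.015,0.015,0.015,0.015,0.015,0.015],"slide":[[0,-0.005,0],[0,-0.015,0],[0,-0.025,0],[0,-0.03,0],[0,-0.03,0],[0,-0.03,0],[0,-0.03,0],[0,-0.025,0],[0,0,0]],"twist":[0,0,0,0,0,0,0,0,0]}' 60
python3 - <<'E'
from h import *
p,d,st=shot('wrist','w_held');print(st['tool_pos'],st['force'])
s,e,_=shot('side','s_held')
u,v=proj('side',st['tool_pos']-[0,0,.06]).astype(int);print(u,v)
a=np.hstack([cv2.resize(p,(560,420))[:,130:450],s[max(0,v-105):v+105,max(0,u-80):u+80].repeat(2,0).repeat(2,1)[:420]])
cv2.imwrite('pics/held.png',a[:,:,::-1])
E
```

```text
time: 12.9
tool_pos: [0.4224, 0.3165, 0.3311]
orientation: [-1.567, -0.063, 0.055]
force: [-0.6, -0.2, -1.6]
finger_gap: 0.322
[0.42236299 0.31651024 0.33112239] [-0.59614269 -0.21344395 -1.57905225]
292 235
```

View pics/held.png

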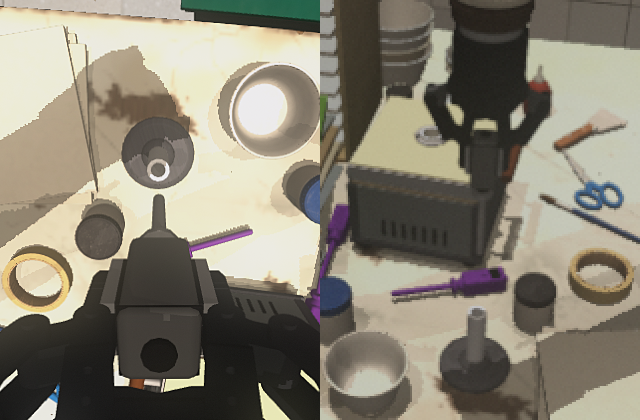

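The probe is held: in the wrist view the rod runs up to a tip at (159,197). The purple look-alike now lies flat, at (440,288) in the side part. I'll check whether it was lying down from the start.

Run:
```python
from h import *
shot('top','t_held')
def pur(n,f):
    p,d,st=load(f);h=cv2.cvtColor(p,cv2.COLOR_RGB2HSV);m=((h[...,0]>135)&(h[...,0]<160)&(h[...,1]>110)).astype(np.uint8)
    k,l,s,c=cv2.connectedComponentsWithStats(m)
    for i in range(1,k):
        if s[i,4]>15:
            x,y,w,hh,a=s[i];W=cloud(n,np.where(l==i,d,0),st,(0,0,560,420));print(f,s[i],'min',W.min(0).round(3),'max',W.max(0).round(3))
pur('top','top1');pur('side','side1');pur('wrist','w_probe');pur('top','t_held');pur('side','s_held')
_,_,st=load('w_held');R=Ro.from_rotvec(st['orientation']).as_matrix();print(R.round(3));print(proj('wrist',st['tool_pos']+[0,0,-.123],st)*1)
s1=load('side1')[0][180:350,190:340];s2=load('s_held')[0][180:350,190:340];t1=load('top1')[0][140:270,140:290];t2=load('t_held')[0][140:270,140:290]
a=np.vstack([np.hstack([cv2.resize(s1,(400,300)),cv2.resize(s2,(400,300))]),np.hstack([cv2.resize(t1,(400,300)),cv2.resize(t2,(400,300))])]);cv2.imwrite('pics/pur.png',a[:,:,::-1])
```

```text
top1 [209 161  11  11  71] min [0.597 0.175 0.164] max [0.626 0.203 0.179]
top1 [183 188  11  11  73] min [0.523 0.249 0.156] max [0.551 0.277 0.177]
side1 [225 223  11   8  57] min [0.598 0.176 0.162] max [0.626 0.206 0.176]
side1 [244 244  13   9  71] min [0.522 0.251 0.166] max [0.553 0.28  0.178]
w_probe [276 220 116  45 655] min [0.404 0.161 0.015] max [0.559 0.221 0.029]
w_probe [464 220   9  60 271] min [ 0.669  0.128 -0.003] max [0.685 0.216 0.018]
w_probe [460 280  19  39 438] min [0.648 0.073 0.   ] max [0.695 0.129 0.098]
t_held [244 148  21   6  56] min [0.674 0.052 0.021] max [0.691 0.115 0.031]
t_held [214 154  24   3  33] min [0.671 0.138 0.01 ] max [0.677 0.211 0.022]
t_held [216 200  17  35 121] min [0.423 0.157 0.012] max [0.531 0.207 0.033]
t_held [229 237   7   4  17] min [0.404 0.148 0.012] max [0.413 0.166 0.03 ]
s_held [216 233  10  16 110] min [0.666 0.054 0.018] max [0.693 0.129 0.032]
s_held [211 250   9  19  39] min [0.67  0.129 0.013] max [0.68  0.211 0.021]
s_held [248 264  57  13 155] min [0.402 0.153 0.014] max [0.558 0.222 0.032]
[[ 0.997  0.004 -0.075]
 [ 0.075  0.003  0.997]
 [ 0.005 -1.     0.003]]
[288.66801198 197.83818953]
```

View pics/pur.png

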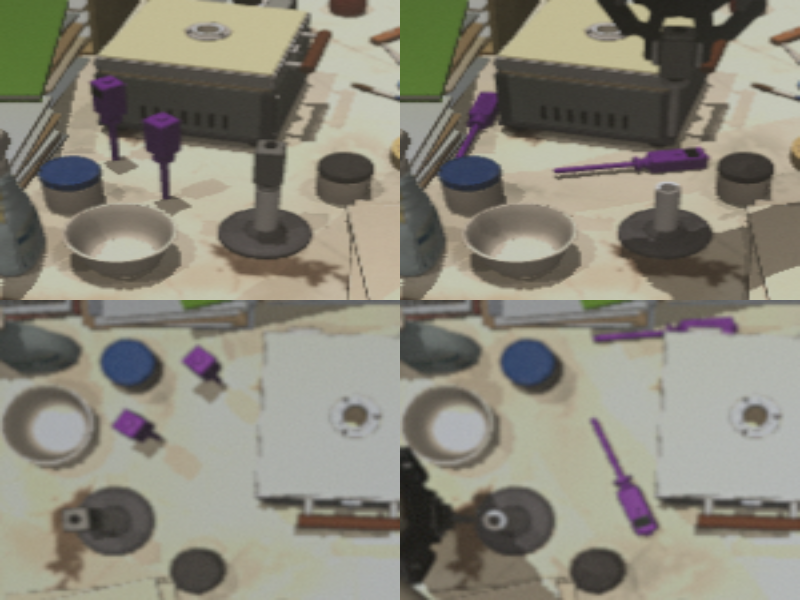

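The look-alikes stood free on their tips and were already down by 1.8 s. The gripper never came near them, being at z 0.32 throughout. The held rod's tip projects where expected, so the probe is upright. I'll carry it over the port.

```bash
python3 -m creep '{"fingers":[0.015,0.015,0.015,0.015,0.015,0.015,0.015,0.015,0.015,0.015],"slide":[[0.0053,0,-0.0165],[0.0106,0,-0.0331],[0.0106,0,-0.0331],[0.0106,0,-0.0331],[0.0106,0,-0.0331],[0.0106,0,-0.0331],[0.0106,0,-0.0331],[0.0106,0,-0.0331],[0.0106,0,-0.0331],[0.0053,0,-0.0165]],"twist":[0,0,0,0,0,0,0,0,0,0]}'
python3 -m creep '{"fingers":[0.015,0.015,0.015],"slide":[[0,0,0],[0,0,0],[0,0,0]],"twist":[0,0,0]}'
python3 - <<'E'
from h import *
p,d,st=shot('wrist','w_hov');s,_,_=shot('side','s_hov');t,_,_=shot('top','t_hov')
a=cv2.resize(p[120:270,190:390],(530,400),interpolation=2)
u,v=proj('side',[.539,.025,.2]).astype(int);print(u,v,proj('wrist',[.54,.026,.172],st),st['tool_pos'])
b=cv2.resize(s[v-50:v+50,u-33:u+33],(264,400),interpolation=2)
cv2.imwrite('pics/hov.png',np.hstack([a,b])[:,:,::-1])
E
```

```text
time: 14.05
tool_pos: [0.5397, 0.024, 0.3251]
orientation: [-1.57, -0.056, 0.06]
force: [0.4, 1.0, -2.0]
finger_gap: 0.317
time: 14.35
tool_pos: [0.5391, 0.0271, 0.3264]
orientation: [-1.57, -0.059, 0.06]
force: [0.0, -0.1, -1.6]
finger_gap: 0.323
268 188 [290.47693321 188.05190112] [0.53905873 0.02706269 0.32641752]
```

View pics/hov.png

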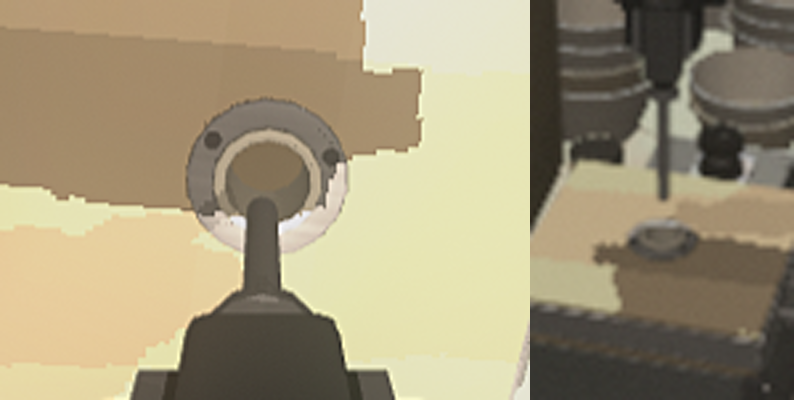

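Hover: in the wrist crop the bore centre is at (268,176) and the rod tip at (262,205). In the side crop the rod at x=663 is over the bore at x=664. Working out the offset:

Run:
```python
from h import *
_,_,st=load('w_hov')
f=lambda x,y:(x/2.65+190,y/2.667+120)
print(atz('wrist',f(268,176),.172,st),atz('wrist',f(262,205),.2034,st),atz('wrist',f(262,205),.2034-.003,st))
print(atz('side',(268.3,198),.172))
print(proj('side',[.5401,.026,.172]),proj('side',[.5401,.026,.203]), proj('side',st['tool_pos']-[0,0,.123]))
```

```text
[0.54042165 0.02787151 0.172     ] [0.53851614 0.02746332 0.2034    ] [0.53858257 0.02655844 0.2004    ]
[0.53604098 0.03533517 0.172     ]
[267.60816128 196.16412868] [267.59940233 187.6278263 ] [267.86745161 187.73642572]
```

```bash
python3 -m creep '{"fingers":[0.015,0.015,0.015,0.015,0.015,0.015,0.015,0.015],"slide":[[0.0012,0.005,0],[0,0.01,0],[0,0.01,0],[0,0.01,0],[0,0.01,0],[0,0.01,0],[0,0.005,0],[0,0,0]],"twist":[0,0,0,0,0,0,0,0]}'
python3 -m creep '{"fingers":[0.015,0.015,0.015,0.015,0.015,0.015,0.015,0.015],"slide":[[0,0.01,0],[0,0.01,0],[0,0.01,0],[0,0.008,0],[0,0.005,0],[0,0.003,0],[0,0,0],[0,0,0]],"twist":[0,0,0,0,0,0,0,0]}'
python3 - <<'E'
from h import *
p,d,st=shot('wrist','w_in');s,e,_=shot('side','s_in');t,_,_=shot('top','t_in')
print(st['tool_pos'],st['force'],st['torque'])
a=cv2.resize(p[120:270,190:390],(530,400),interpolation=2)
u,v=proj('side',[.539,.025,.2]).astype(int);print(u,v)
b=cv2.resize(s[v-25:v+25,u-17:u+16],(264,400),interpolation=2)
cv2.imwrite('pics/in.png',np.hstack([a,b])[:,:,::-1])
for z in(.172,.182):print(z,proj('side',[st['tool_pos'][0],st['tool_pos'][1],z])-[u-17,v-25])
E
```

```text
time: 15.3
tool_pos: [0.5404, 0.0264, 0.2659]
orientation: [-1.57, -0.058, 0.06]
force: [-0.0, 0.3, -2.1]
finger_gap: 0.321
time: 16.1
tool_pos: [0.5407, 0.0264, 0.2211]
orientation: [-1.57, -0.059, 0.059]
force: [1.0, -0.4, -2.1]
finger_gap: 0.322
[0.54072598 0.02644661 0.22109275] [ 0.98787629 -0.40255385 -2.11043841] [ 0.01330772 -0.03663075  0.04227126]
268 188
0.172 [16.37796445 33.2212175 ]
0.182 [16.37389715 30.49471513]
```

View pics/in.png

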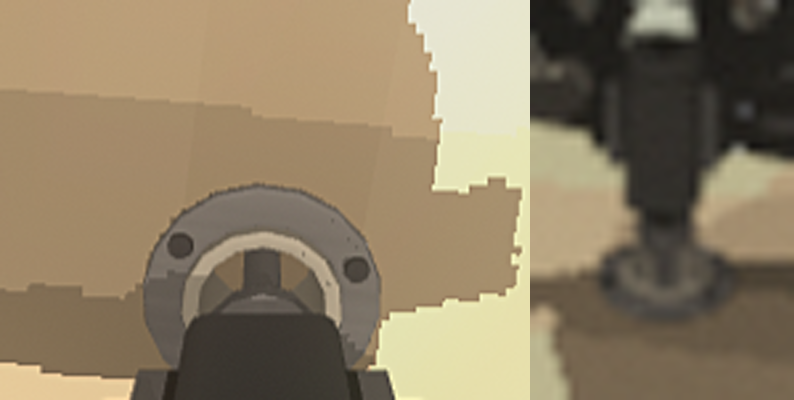

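The rod is in the bore. In the wrist crop the rod at x 243–280 is centred in the flange (144–381) and in the tube (183–340). The flange's far edge is at crop y=185. I'll check y centring from that edge and lower the last 6 mm.

```bash
python3 - <<'E'
from h import *
_,_,st=load('w_in')
v=120+185/2.667; u=190+262.5/2.65
p,d,_=load('w_in');W=cloud('wrist',d,st,(240,170,340,250));W=W[(np.hypot(W[:,0]-.54,W[:,1]-.027)<.034)&(W[:,2]>.166)&(W[:,2]<.175)]
def fit(P):
    A=np.c_[P,np.ones(len(P))];s=np.linalg.lstsq(A,(P**2).sum(1),rcond=None)[0];return s[0]/2,s[1]/2,np.sqrt(s[2]+(s[0]**2+s[1]**2)/4)
h=W[W[:,1]>.028];print(len(h),np.median(W[:,2]),W[:,1].max(),W[:,0].min(),W[:,0].max())
for z in(.164,.167,.168):print(z,atz('wrist',(u,v),z,st)-[0,.026,0])
# rod seen in bore: tube far inner edge at crop y~245
print(atz('wrist',(190+262/2.65,120+247/2.667),.172,st)-[0,.014,0],atz('wrist',(190+262/2.65,120+233/2.667),.172,st))
E
python3 -m creep '{"fingers":[0.015,0.015,0.015,0.015,0.015],"slide":[[0,0.002,0.0005],[0,0.003,0],[0,0.001,0],[0,0,0],[0,0,0]],"twist":[0,0,0,0,0]}'
```

```text
2246 0.16782960740894076 0.059129869940620645 0.513605338230051 0.566308052386409
0.164 [0.53857695 0.02525458 0.164     ]
0.167 [0.53851101 0.02609171 0.167     ]
0.168 [0.53848903 0.02637075 0.168     ]
[0.53931125 0.02583099 0.172     ] [0.53907831 0.04296422 0.172     ]
time: 16.75
tool_pos: [0.5406, 0.0269, 0.2148]
orientation: [-1.57, -0.059, 0.059]
force: [0.6, 0.2, -2.1]
finger_gap: 0.321
```

Run:
```python
from h import *
p,d,_=shot('top','t_fin');W=cloud('top',d,None,(322,183,346,207));W=W[np.hypot(W[:,0]-.5235,W[:,1]+.145)<.018];print('btn z',np.median(W[:,2]))
q=load('side1')
s=arm.get_state();print(s['time'],s['tool_pos'],s['force'],abs(s['qvel']).max())
print(order.finish_job())
```

```text
btn z 0.16542077617528786
16.8 [0.54063405 0.02692873 0.21483339] [ 0.80828433  0.1168906  -1.74276052] 0.001335776644653455
the job is handed in; nothing more can be done
None
```

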